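# Move the snap-fit battery cover to the new humidity sender

### The arm

A 6-joint arm with a two-finger parallel gripper is mounted at the origin on the work surface; the furniture and walls round the work are solid. World frame = base frame: x ahead of the robot, y to its left, z up, the work surface at z = 0. Lengths are in mm, angles in rad, forces in N, time in s.
With the tool pointing down it reaches from about 350 to 875 mm from the base axis. Payload 4.2 kg.
Tool frame: the origin (TCP) lies midway between the tips of the shut fingers; the grasp point (between the pads) lies 19 mm behind it (tcp_to_grasp is the distance from the TCP to the grasp point, in mm); z points along the fingers, y is the line along which they close (so a half turn about z gives the same grasp; the last joint's range is limited). The gripper opens to 85 mm and grips with 20 to 120 N. Pads are 22 mm wide; open, the fingers measure 114 mm over their backs; the gripper's body (76 mm by 85 mm) begins 54 mm behind the grasp point. The pads swing forward as they close: fully open they stand 13 mm farther back than shut.
Start: joints at [-0.847, 0.385, 0.008, 0, -1.194, -0.259], TCP at [280.164, -558.666, 231.312] pointing down, gripper open.
Joint ranges: [-3.14, 3.14], [-1.21, 2.06], [-1.07, 1.41], [-3.16, 2.05], [-2.99, -0.16], [-3.1, 3.1]. Speed limits (rad/s): [2.79, 2.79, 3.14, 3.14, 3.14, 3.14].

### API

Orientations are given as a unit quaternion [x, y, z, w].
In Python, from bench import read_state, get_image, job_done, tcp_to_grasp gives the robot as it stands.
- The arm moves only by the tool jog_arm, never from a script. Its argument "plan" is a list of rows, each a list of 3 entries, a list of its own where there are three numbers: the finger opening in mm, from 0 to 85.4, then the shift along the tool's x, y, z as a fraction of full scale, then the turn, a rotation vector about the tool's x, y, z as a fraction of full scale. A call has 1 to 10 rows; each row is the pose to reach, as a shift and turn from the pose commanded when the call began, along the tool's axes at that moment; what a row does not reach only later rows make up. Full scale, the value 1, is 0.1 m for a shift and 60 degrees for a turn. A row lasts 1/8 s, in which the tool goes at most 62.5 mm and 10.7 degrees, less where a joint would pass 70% of its speed; a pose out of reach is approached as far as the arm can. A call with a number of a shift or a turn outside -1 to 1 is refused whole. A call with a gripper value outside its range is refused whole. The fingers move at their own pace and stop on an object; the grip force is fixed at half the most. Time passes only in rows, so rows that repeat a pose let the fingers close. It gives the time, the measured TCP pose, the force, the opening and the grip force at its end, in the units of the state.
- read_state(): the state, without advancing time (a new reading comes with each control period).
- get_image(name): name is "side" or "top"; returns a dict with "img" (384x512x3 uint8, red, green, blue), "range_z" (384x512 float32, mm along the optical axis (not along the pixel's ray), 0 where there is no reading), "intrinsics" (3x3 intrinsics, pixels), "extrinsics" (4x4, takes a point from camera to world coordinates). Camera axes: x right, y down, z forward; pixel columns grow to the right and rows downward; lengths in mm; the calibration is good to about 2 mm. A picture is of the moment at which its call begins.
- job_done(): hands the job in; it is judged then, once.
The state is a dict: "clock": time; "joints": joint angles; "joint_vel": joint speeds; "joint_efforts": joint torques, N m; "position": TCP position; "ee_rot": TCP orientation; "contact_force": force on the tool from outside, world axes, zero at the start; "wrist_torque": the same for the moment, N m; "gripper_width": finger opening in mm; "grasp_force": force on a finger pad.
Only numpy, scipy, OpenCV 4.12 (cv2) and the standard library are available. Lean on these libraries where they do the work, as an engineer would, in place of code of your own. Each camera call takes 0.05 s, during which the arm holds its last target. There are 200 camera calls.

### The job

Take the white battery cover off the old grey humidity sender by pressing its two red side tabs together, gently so that they do not crack, and lift it off without forcing it. Then press it, without undue force, fully home onto the open blue sender, square on its rim, so that both tabs spring out and latch, and let go. Do not disturb the mallet, clamp, sanding block and tailpiece lying around.

Things in the scene. Friction and masses are not known exactly. Their poses are not given: they have to be found in the camera images.
- sender_old: old grey sender, fixed: foot plate 116x80x10 mm, lower body 92 (x) x 54 (y) mm up to 32 mm high, above it a neck 76 (x) x 39 (y) mm up to the rim at 70 mm. Its battery bay opens upward, with a 6.5 mm thick latch ledge along both long sides (local +y and -y) of the mouth. Origin: centre of the underside; z up, x along the neck. The cover is latched on it at the start.
- sender_new: new blue sender, fixed: foot plate 116x80x10 mm, lower body 92 (x) x 54 (y) mm up to 32 mm high, above it a neck 76 (x) x 39 (y) mm up to the rim at 70 mm. Its battery bay opens upward, with a 6.5 mm thick latch ledge along both long sides (local +y and -y) of the mouth. Origin: centre of the underside; z up, x along the neck. Its bay stands open.
- sender_old_rim (a point): centre of the old sender's mouth, 55 (x) x 25 (y) mm, at rim height (70 mm above its underside); axes as the sender's. A brass sprung battery pin, 6 mm thick, stands here 5 mm over the rim when free and pushes a seated cover up with about 5 N
- sender_new_rim (a point): centre of the new sender's mouth, 55 (x) x 25 (y) mm, at rim height (70 mm above its underside); axes as the sender's. A brass sprung battery pin, 6 mm thick, stands here 5 mm over the rim when free and pushes a seated cover up with about 5 N
- cover: white cap 80 (x) x 41 (y) x 9 mm, a red tab at each long side (+y, -y), about 85 g. Origin: centre of its underside, z up; fitted, its x lies along the sender's x (either way round) and its origin 0 to 0.5 mm above the rim (the pin lifts it 0.5 mm against its latches). Four round-ended posts and the latch legs reach 16 mm down and enter the mouth, the posts with 1 mm clearance all round
- pad_left (a point): middle of the outer face of the red tab on the cover's +y side, 29 mm from the cover's middle. The tab's outer plate is 28 (x) x 24 (z) mm, from 8 mm above to 16 mm below the cap's underside, and hangs clear outside the sender's neck, free from the side and from below down to 32 mm above the bench
- pad_right (a point): the same on the cover's -y side; the two outer faces are 58 mm apart at rest, 50 mm when fully pressed
- tab_left (a joint): inward travel of the +y tab, m: 0 = sprung out (latched when seated), 0.004 = fully pressed, at its stop. Spring: 3 N at 0, 8 N at 0.004. The latch hooks 2.5 mm under the ledge, so it is free above 0.0025. Squeezing with 12 to 20 N is right; above 25 N a tab cracks. Tabs must stay pressed while the cover is lifted; it bears no more than 25 N of pull or push
- tab_right (a joint): the same for the -y tab
- log_mallet: round wooden mallet, 85x295x73 mm, lying loose; leave it alone
- bar_clamp: small steel bar clamp with a wooden handle, 92x259x27 mm, lying loose; leave it alone
- sanding_block: cork sanding block, 46x90x27 mm, loose; leave it alone
- tailpiece: black violin tailpiece, 41x111x9 mm, loose; leave it alone
Not all that is in view belongs to the job. Several things have the shape of the cover; the one meant has the colours described above.

How it is judged (in metres and radians):
On the way:
1. the cover is freed and lifted at least 30 mm clear above the old sender's rim (z of cover in the frame of sender_old_rim above 0.03 m), for 0.2 s.
At the end, for the whole second after the job is handed in: The cover sits on the new blue sender: its origin within 3 mm of the mouth's centre sideways and within 2.5 mm of rim height, lengthways along the neck within 0.06 rad (either way round), level within 0.06 rad, both tabs sprung out to under 1.2 mm of travel, at rest and released (horizontal distance between cover and sender_new_rim below 0.003 m and z of cover in the frame of sender_new_rim between -0.0025 and 0.0025 m and angle between the x axis of cover and the x axis of sender_new_rim, either way round below 0.06 rad and angle between cover's own z axis and vertical below 0.06 rad and value of joint each of tab_left, tab_right below 0.0012 m and linear speed of cover below 0.01 m/s); the robot touches nothing.
It fails at once if the left tab is squeezed with more than 25 N and cracks (contact force between the fingers and tab_left above 25 N).
It fails at once if the right tab is squeezed with more than 25 N and cracks (contact force between the fingers and tab_right above 25 N).
It fails at once if the cover is torn from or pressed onto a sender with more than 25 N (contact force between cover and sender_old above 25 N).
It fails at once if the cover is torn from or pressed onto a sender with more than 25 N (contact force between cover and sender_new above 25 N).
It fails at once if the mallet, clamp, sanding block or tailpiece is disturbed (moved more than 20 mm) (distance of any of log_mallet, bar_clamp, sanding_block, tailpiece from where it was at the start of the episode above 0.02 m).
It also fails if it takes over 45 s, if anything falls off the work surface, if the arm or the gripper's body presses on something with over 40 N, if the wrist force passes 120 N, or if a joint passes its speed limit or range.

## Working session

There is one attempt and no reset: what is moved stays moved. The work goes in short steps, Python scripts to look and compute and a tool call to move; the robot and the scene stay as the last step left them, time stands still between calls to the robot, and variables do not carry over. Pictures are saved under pics/ and viewed, at most 10 in all, crops included, and the job is handed in when it is done.

Besides the shell and the picture viewer there is one more tool, called after "Call:" by a JSON object that holds its "op" and its "data", one argument or row to a line. jog_arm: Moves the arm, as the interface text tells. Its arguments: {"type":"object","properties":{"plan":{"type":"array"}},"required":["plan"]}

```bash
mkdir -p pics; ls
python3 - <<'E'
from bench import *
import cv2, numpy as np
print(read_state(), tcp_to_grasp)
for n in ("top","side"):
    d=get_image(n); cv2.imwrite(f"pics/{n}0.png",d["img"][:,:,::-1]); np.savez(f"{n}0.npz",**d)
    print(n,d["intrinsics"],d["extrinsics"])
E
```

```text
pics
{'clock': 0.0, 'joints': array([-8.47411165e-01,  3.85582754e-01,  6.62736242e-03, -5.08177512e-04,
       -1.19398505e+00, -2.58643594e-01]), 'joint_vel': array([ 0.00045355, -0.00093623,  0.00032782, -0.00068245,  0.00060026,
        0.00046868]), 'joint_efforts': array([ 7.03067435e-04, -3.92286050e+01,  1.88396734e+01,  4.18601543e+00,
       -4.63300006e-03, -7.25170707e-06]), 'position': array([ 279.90513867, -558.17066964,  230.20500029]), 'ee_rot': array([-2.30193867e-01,  9.73144172e-01,  1.05675294e-03, -2.97235541e-04]), 'contact_force': array([-0.66843078, -0.70895725, -0.16871885]), 'wrist_torque': array([-0.04272497, -0.00952485,  0.02834358]), 'grasp_force': 0.0, 'gripper_width': 85.24320843566821} 18.700000000000003
top [[498.38885671   0.         261.03740893]
 [  0.         498.38885671 184.40702576]
 [  0.           0.           1.        ]] [[-2.41028521e-02 -9.78920341e-01  2.02815233e-01  2.25349005e+02]
 [-9.99704052e-01  2.42702740e-02 -1.66187733e-03 -1.16126645e+02]
 [-3.29553577e-03 -2.02795267e-01 -9.79215614e-01  1.50585510e+03]
 [ 0.00000000e+00  0.00000000e+00  0.00000000e+00  1.00000000e+00]]
side [[457.46344258   0.         258.89731603]
 [  0.         457.46344258 181.28925913]
 [  0.           0.           1.        ]] [[-8.70459202e-01 -3.20857539e-01  3.73297761e-01  5.00951366e+01]
 [-4.91811030e-01  5.35222364e-01 -6.86774295e-01  6.80357258e+02]
 [ 2.05594002e-02 -7.81400960e-01 -6.23690508e-01  7.97986008e+02]
 [ 0.00000000e+00  0.00000000e+00  0.00000000e+00  1.00000000e+00]]
```

View pics/top0.png

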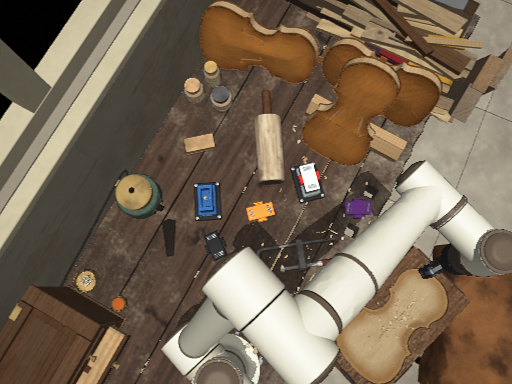

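View pics/side0.png

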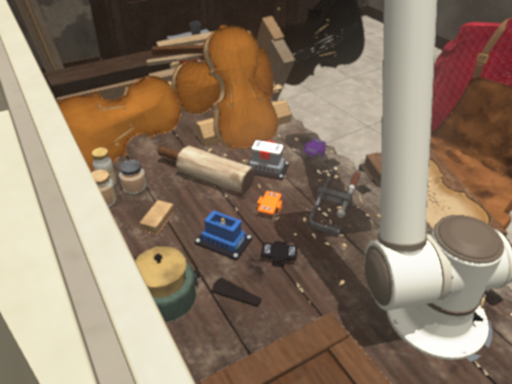

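The top view shows the grey sender with the white, red-tabbed cover at about (308,178), and the open blue sender at (207,201). The mallet is at (269,150), close to the old sender. The side view agrees. Next I'll measure both.

```bash
cat > h.py <<'E'
import numpy as np, cv2
def cloud(d):
    K=d["intrinsics"];E=d["extrinsics"];z=d["range_z"].astype(float)
    v,u=np.mgrid[:z.shape[0],:z.shape[1]]
    p=np.stack([(u-K[0,2])/K[0,0]*z,(v-K[1,2])/K[1,1]*z,z],-1)
    w=p@E[:3,:3].T+E[:3,3]; w[z==0]=np.nan; return w
def rect(P):
    (c,s,a)=cv2.minAreaRect(P[:,:2].astype(np.float32))
    if s[0]<s[1]: s=s[::-1]; a+=90
    return np.round(c,1),np.round(s,1),round((a+90)%180-90,1)
E
python3 - <<'E'
from h import *
d0={}
for n,rois in (("top",dict(old=(288,335,155,208),new=(188,226,175,228))),("side",dict(old=(240,295,132,185),new=(190,258,200,265)))):
    d=np.load(f"{n}0.npz"); w=cloud(d); im=d["img"].astype(int)
    for k,(a,b,c,e) in rois.items():
        W=w[c:e,a:b].reshape(-1,3); I=im[c:e,a:b].reshape(-1,3)
        r,g,bl=I.T
        print(n,k)
        top=np.nanpercentile(W[:,2],98)
        for nm,m in (("high",(W[:,2]>62)),("foot",(W[:,2]>5)&(W[:,2]<16)),("white",(W[:,2]>62)&(I.min(1)>150)),("red",(r>120)&(g<70)&(bl<70)&(W[:,2]>50)),("blue",(bl>r+40)&(W[:,2]>5)),("body",(W[:,2]>5))):
            if m.sum()>5: print(nm,m.sum(),rect(W[m]),"z",np.round(np.nanpercentile(W[m,2],[5,50,95]),1),"mean",W[m].mean(0).round(1))
E
```

```text
top old
high 436 (array([ 540.2, -261. ]), array([80.1, 58.6]), 12.7) z [71.8 78.5 83.8] mean [ 539.1 -260.7   78.2]
foot 390 (array([ 544.1, -271.2]), array([162. , 138.1]), -3.1) z [ 5.3  8.9 14. ] mean [ 535.  -259.6    9.1]
white 374 (array([ 540. , -260.1]), array([80.1, 41.7]), 12.1) z [72.4 78.9 83.9] mean [ 539.3 -260.5   78.6]
red 47 (array([ 539.9, -260.7]), array([58. , 26.3]), -78.0) z [64.2 75.7 81.8] mean [ 539.1 -258.9   75. ]
body 1058 (array([ 543.9, -271.2]), array([163. , 137.8]), -3.8) z [ 5.7 31.5 82.2] mean [ 537.8 -262.7   42.6]
top new
high 203 (array([488.7,  45.7]), array([77. , 40.1]), 2.5) z [63.3 68.8 73.7] mean [487.9  45.5  68.8]
foot 400 (array([489.2,  49.5]), array([162.3, 114. ]), -0.6) z [ 5.6  8.9 14.3] mean [482.1  43.1   9.4]
blue 540 (array([491.6,  48. ]), array([98., 58.]), 2.6) z [23.1 44.7 71.9] mean [485.5  44.6  48. ]
body 969 (array([489.2,  49.5]), array([162.3, 114. ]), -0.6) z [ 6.3 29.4 71.3] mean [483.1  43.   32.3]
side old
high 524 (array([ 546.1, -240.9]), array([222.9, 117.9]), -58.7) z [63.5 76.9 81.4] mean [ 541.4 -233.4   74.
[... 173 characters left out ...]
-82.6) z [66.6 78.6 81.6] mean [ 538.8 -232.2   76.6]
red 54 (array([ 531.7, -231. ]), array([23.3,  9.1]), 20.0) z [58.1 69.  78. ] mean [ 531.7 -231.1   68.5]
body 1799 (array([ 547. , -263.1]), array([272.4, 139.9]), -58.6) z [ 9. 43. 80.] mean [ 550.1 -250.1   44.8]
side new
high 363 (array([486.8,  48.8]), array([77.4, 43.2]), 1.6) z [63.1 69.2 72.3] mean [485.7  50.6  68.5]
foot 494 (array([517.5,  17.6]), array([194.7, 164.7]), -67.7) z [ 6.   9.8 14. ] mean [472.2  66.3   9.8]
blue 937 (array([485.4,  48.9]), array([89.9, 56.1]), 1.4) z [25.6 48.  71.2] mean [479.5  56.7  48.9]
body 1666 (array([517.5,  17.6]), array([194.7, 164.7]), -67.7) z [ 7.5 32.7 70.7] mean [478.3  59.1  36.6]
```

```bash
cat >> h.py <<'E'
from scipy.spatial.transform import Rotation as R
def to(x,y,z,yaw,cur=None,rot=None):
    """print full shift(/100mm) and turn(/60deg) in tool axes; yaw=deg of cover x"""
    from bench import read_state
    s=read_state(); p=s["position"] if cur is None else np.array(cur); q=R.from_quat(s["ee_rot"]) if rot is None else rot
    best=None
    for h in (0,180):
        a=np.deg2rad(yaw+h); X=np.array([np.cos(a),np.sin(a),0]);Z=np.array([0,0,-1.])
        T=R.from_matrix(np.stack([X,np.cross(Z,X),Z],1)); rv=(q.inv()*T).as_rotvec()
        if best is None or np.linalg.norm(rv)<np.linalg.norm(best): best=rv
    sh=q.inv().apply(np.array([x,y,z])-p)
    print("pos",p.round(1),"shift",(sh/100).round(3),"turn",(best/np.deg2rad(60)).round(4),"toolX",q.apply([1,0,0]).round(3),"toolY",q.apply([0,1,0]).round(3),"w",s["gripper_width"].round(2),"gf",round(float(s["grasp_force"]),2),"F",s["contact_force"].round(2),"q",s["joints"].round(2),"t",s["clock"])
E
python3 - <<'E'
from h import *
to(540.5,-260.5,150,12.2)
# mallet extent near old sender
w=cloud(np.load("top0.npz"));W=w[80:200,250:300].reshape(-1,3)
yaw=np.deg2rad(12.2);c=np.array([540,-260.5]);d=W[:,:2]-c
lx=d@[np.cos(yaw),np.sin(yaw)];ly=d@[-np.sin(yaw),np.cos(yaw)]
m=(W[:,2]>25)&(ly>45)&(abs(lx)<25)
print("mallet nearest ly",np.nanpercentile(ly[m],[0,2,10]) if m.any() else None, W[m,2].max() if m.any() else None)
E
```

```text
Traceback (most recent call last):
  File "h.py", line 22, in to
    print("pos",p.round(1),"shift",(sh/100).round(3),"turn",(best/np.deg2rad(60)).round(4),"toolX",q.apply([1,0,0]).round(3),"toolY",q.apply([0,1,0]).round(3),"w",s["gripper_width"].round(2),"gf",round(float(s["grasp_force"]),2),"F",s["contact_force"].round(2),"q",s["joints"].round(2),"t",s["clock"])
                                                                                                                                                                   ^^^^^^^^^^^^^^^^^^^^^^^^
AttributeError: 'float' object has no attribute 'round'
```

```bash
sed -i 's/s\["gripper_width"\].round(2)/round(s["gripper_width"],2)/' h.py
python3 - <<'E'
from h import *
to(540.5,-260.5,150,12.2)
w=cloud(np.load("top0.npz"));W=w[80:200,250:300].reshape(-1,3)
yaw=np.deg2rad(12.2);c=np.array([540,-260.5]);d=W[:,:2]-c
lx=d@[np.cos(yaw),np.sin(yaw)];ly=d@[-np.sin(yaw),np.cos(yaw)]
m=(W[:,2]>25)&(ly>45)&(abs(lx)<25)
print("mallet nearest ly",np.nanpercentile(ly[m],[0,2,10]) if m.any() else None, W[m,2].max() if m.any() else None)
E
```

```text
pos [ 279.9 -558.2  230.3] shift [-3.664  1.492  0.806] turn [ 0.0019 -0.0004  0.2404] toolX [-0.894 -0.448  0.   ] toolY [-0.448  0.894  0.002] w 85.62 gf 0.0 F [0.3  0.37 0.79] q [-0.85  0.39  0.01 -0.   -1.19 -0.26] t 0.1
mallet nearest ly [69.17608359 70.91264163 76.90946027] 74.50201111730848
```

Call:
{"op": "jog_arm", "data": {
  "plan": [
    [72,[-0.5,0.2,0.0],[0,0,0.12]],
    [72,[-1,0.4,0.0],[0,0,0.24]],
    [72,[-1,0.4,0.0],[0,0,0.24]]
  ]
}}

```text
clock: 0.48
position: [353.5, -475.7, 231.1]
ee_rot: [-0.108, 0.994, 0.0, -0.0]
contact_force: [0.3, -0.7, 0.2]
gripper_width: 72.1
grasp_force: 0.0
```

```bash
python3 -c "
from h import *
to(540.5,-260.5,150,12.2)"
```

```text
pos [ 353.5 -475.7  231.1] shift [-2.291  1.697  0.812] turn [ 0.0009 -0.      0.0043] toolX [-0.976 -0.216  0.   ] toolY [-0.216  0.976  0.001] w 72.13 gf 0.0 F [ 0.27 -0.69  0.25] q [-0.66  0.33 -0.07 -0.   -1.17 -0.69] t 0.475
```

Call:
{"op": "jog_arm", "data": {
  "plan": [
    [72,[-0.5,0.4,0.0],[0,0,0]],
    [72,[-1,0.8,0.1],[0,0,0]],
    [72,[-1,0.8,0.1],[0,0,0]]
  ]
}}

```text
clock: 0.85
position: [433.7, -376.4, 220.3]
ee_rot: [-0.109, 0.994, 0.001, -0.001]
contact_force: [-0.2, -0.4, 0.2]
gripper_width: 71.6
grasp_force: 0.0
```

Call:
{"op": "jog_arm", "data": {
  "plan": [
    [72,[-0.5,0.4,0.2],[0,0,0]],
    [72,[-1,0.8,0.5],[0,0,0]],
    [72,[-1,0.8,0.5],[0,0,0]],
    [72,[-1,0.8,0.5],[0,0,0]]
  ]
}}

```text
clock: 1.35
position: [513.0, -279.8, 170.9]
ee_rot: [-0.107, 0.994, 0.0, -0.001]
contact_force: [-0.2, -0.0, -0.0]
gripper_width: 71.6
grasp_force: 0.0
```

Run:
```python
from h import *
from bench import *
to(540.5,-260.5,150,12.2)
for n in("top","side"):
    d=get_image(n); np.savez(f"{n}1.npz",**d); cv2.imwrite(f"pics/{n}1.png",d["img"][:,:,::-1])
im=[cv2.imread(f"pics/{n}1.png") for n in("top","side")]
cr=[cv2.resize(i[y:y+120,x:x+120],(400,400)) for i,(x,y) in zip(im,((250,120),(210,80)))]
cv2.imwrite("pics/c1.png",np.hstack(cr))
```

```text
pos [ 513.  -279.8  170.9] shift [-0.31   0.13   0.208] turn [ 0.0002 -0.0013  0.001 ] toolX [-0.977 -0.212  0.001] toolY [-0.212  0.977  0.   ] w 71.56 gf 0.0 F [-0.22 -0.04 -0.05] q [-0.22  0.37 -0.18  0.   -1.02 -1.13] t 1.35
```

View pics/c1.png

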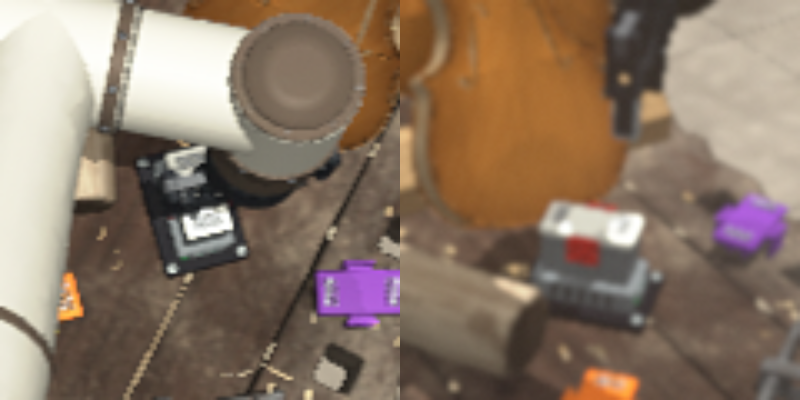

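The crop shows the cover untouched on the old sender, with the gripper a little short of it. I'll centre over it and descend.

Call:
{"op": "jog_arm", "data": {
  "plan": [
    [72,[-0.3,0.135,0.2],[0,0,0]],
    [72,[-0.3,0.135,0.5],[0,0,0]],
    [72,[-0.3,0.135,0.5],[0,0,0]]
  ]
}}

```text
clock: 1.82
position: [537.6, -260.7, 119.9]
ee_rot: [-0.105, 0.994, 0.001, -0.002]
contact_force: [-0.3, -0.5, -0.5]
gripper_width: 72.2
grasp_force: 0.0
```

Run:
```python
from h import *
to(539.7,-260.3,45,12.2)
```

```text
pos [ 537.6 -260.7  119.9] shift [-0.024 -0.002  0.749] turn [ 0.0018 -0.0037 -0.0015] toolX [-0.978 -0.21   0.004] toolY [-0.21   0.978  0.002] w 72.2 gf 0.0 F [-0.31 -0.52 -0.47] q [-0.18  0.44 -0.21 -0.   -0.93 -1.18] t 1.825
```

Call:
{"op": "jog_arm", "data": {
  "plan": [
    [72,[-0.02,0.0,0.3],[0,0,0]],
    [72,[-0.02,0,0.5],[0,0,0]],
    [72,[-0.02,0,0.65],[0,0,0]],
    [72,[-0.02,0,0.75],[0,0,0]],
    [62,[-0.02,0,0.75],[0,0,0]],
    [62,[-0.02,0,0.75],[0,0,0]]
  ]
}}

```text
clock: 2.58
position: [542.2, -259.6, 47.1]
ee_rot: [-0.107, 0.994, -0.0, 0.001]
contact_force: [0.5, -0.4, 0.6]
gripper_width: 62.1
grasp_force: 0.0
```

Run:
```python
from h import *
from bench import *
to(539.7,-260.3,45,12.2)
d=get_image("side"); cv2.imwrite("pics/c2.png",cv2.resize(d["img"][100:200,210:330,::-1],(720,600),interpolation=cv2.INTER_CUBIC))
```

```text
pos [ 542.2 -259.6   47.1] shift [ 0.026 -0.001  0.021] turn [-0.0008  0.0013  0.0006] toolX [-0.977 -0.212 -0.001] toolY [-0.212  0.977 -0.001] w 62.08 gf 0.0 F [ 0.47 -0.36  0.57] q [-0.18  0.53 -0.27  0.   -0.77 -1.18] t 2.575
```

View pics/c2.png

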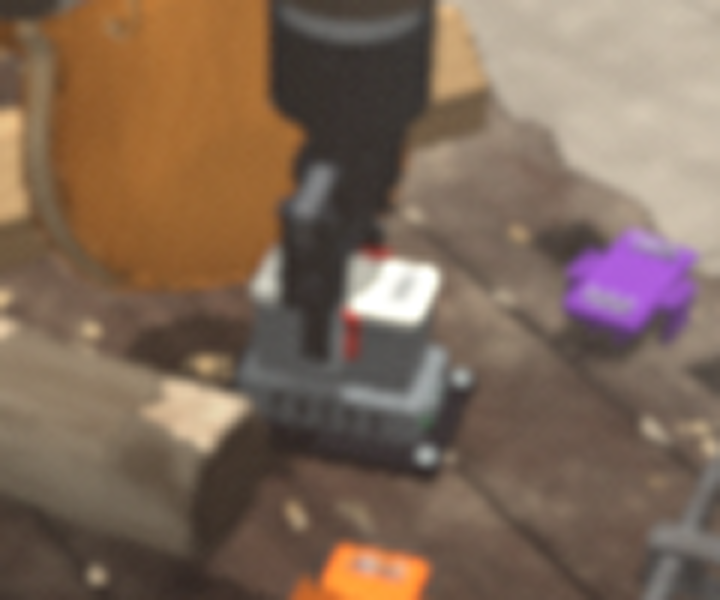

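The finger stands over the red tab. Red shows only on the right, at about (352,335), so the tool is about 3 mm too far in +x. I'll correct that and close gently.

Call:
{"op": "jog_arm", "data": {
  "plan": [
    [62,[0.03,0,0.01],[0,0,0]],
    [60,[0.03,0,0.01],[0,0,0]],
    [59,[0.03,0,0.01],[0,0,0]],
    [58,[0.03,0,0.01],[0,0,0]],
    [57,[0.03,0,0.01],[0,0,0]],
    [57,[0.03,0,0.01],[0,0,0]]
  ]
}}

```text
clock: 3.38
position: [538.8, -260.1, 45.6]
ee_rot: [-0.107, 0.994, -0.0, 0.0]
contact_force: [-1.1, -0.5, 2.8]
gripper_width: 57.1
grasp_force: 3.7
```

Run:
```python
from h import *
to(539.7,-260.3,45,12.2)
```

```text
pos [ 538.8 -260.1   45.6] shift [-0.008 -0.004  0.006] turn [-0.0003  0.0002  0.0006] toolX [-0.977 -0.212 -0.   ] toolY [-0.212  0.977 -0.   ] w 57.11 gf 3.7 F [-1.13 -0.54  2.76] q [-0.18  0.53 -0.28  0.   -0.76 -1.18] t 3.375
```

Call:
{"op": "jog_arm", "data": {
  "plan": [
    [56,[0,0,-0.002],[0,0,0]],
    [55,[0,0,-0.004],[0,0,0]],
    [54,[0,0,-0.006],[0,0,0]],
    [53,[0,0,-0.008],[0,0,0]],
    [53,[0,0,-0.008],[0,0,0]]
  ]
}}

```text
clock: 4.0
position: [538.8, -260.0, 46.2]
ee_rot: [-0.107, 0.994, -0.0, 0.0]
contact_force: [-0.1, -0.1, 3.1]
gripper_width: 53.2
grasp_force: 6.1
```

Call:
{"op": "jog_arm", "data": {
  "plan": [
    [52.5,[0,0,-0.001],[0,0,0]],
    [52,[0,0,-0.002],[0,0,0]],
    [51.5,[0,0,-0.002],[0,0,0]],
    [51.5,[0,0,-0.002],[0,0,0]]
  ]
}}

```text
clock: 4.5
position: [538.8, -260.0, 46.4]
ee_rot: [-0.107, 0.994, -0.0, 0.0]
contact_force: [0.3, 0.2, 4.4]
gripper_width: 51.7
grasp_force: 7.0
```

Call:
{"op": "jog_arm", "data": {
  "plan": [
    [51,[0,0,-0.002],[0,0,0]],
    [50.5,[0,0,-0.003],[0,0,0]],
    [50.2,[0,0,-0.003],[0,0,0]],
    [50.2,[0,0,-0.003],[0,0,0]]
  ]
}}

```text
clock: 5.0
position: [538.8, -260.0, 46.6]
ee_rot: [-0.107, 0.994, -0.0, 0.0]
contact_force: [0.1, 0.4, 4.3]
gripper_width: 50.6
grasp_force: 7.8
```

Call:
{"op": "jog_arm", "data": {
  "plan": [
    [50.0,[0,0,-0.002],[0,0,0]],
    [49.8,[0,0,-0.003],[0,0,0]],
    [49.8,[0,0,-0.003],[0,0,0]]
  ]
}}

```text
clock: 5.38
position: [538.7, -259.9, 46.9]
ee_rot: [-0.107, 0.994, 0.0, 0.0]
contact_force: [-1.3, 1.6, 3.3]
gripper_width: 50.1
grasp_force: 8.5
```

Call:
{"op": "jog_arm", "data": {
  "plan": [
    [49.6,[0,0,0],[0,0,0]],
    [49.4,[0,0,0],[0,0,0]],
    [49.4,[0,0,0],[0,0,0]]
  ]
}}

```text
clock: 5.75
position: [538.7, -259.9, 46.9]
ee_rot: [-0.107, 0.994, 0.0, 0.0]
contact_force: [0.0, 1.0, 4.5]
gripper_width: 49.9
grasp_force: 16.3
```

Call:
{"op": "jog_arm", "data": {
  "plan": [
    [49.4,[0,0,-0.01],[0,0,0]],
    [49.4,[0,0,-0.02],[0,0,0]],
    [49.4,[0,0,-0.04],[0,0,0]],
    [49.4,[0,0,-0.06],[0,0,0]]
  ]
}}

```text
clock: 6.25
position: [538.1, -260.0, 52.5]
ee_rot: [-0.106, 0.994, 0.0, -0.001]
contact_force: [-0.3, 0.5, -1.0]
gripper_width: 49.1
grasp_force: 16.4
```

Call:
{"op": "jog_arm", "data": {
  "plan": [
    [49.4,[0,0,-0.05],[0,0,0]],
    [49.4,[0,0,-0.12],[0,0,0]],
    [49.4,[0,0,-0.25],[0,0,0]],
    [49.4,[0,0,-0.4],[0,0,0]],
    [49.4,[0,0,-0.6],[0,0,0]],
    [49.4,[0,0,-0.8],[0,0,0]],
    [49.4,[0,0,-1],[0,0,0]],
    [49.4,[0,0,-1],[0,0,0]]
  ]
}}

```text
clock: 7.25
position: [539.9, -260.4, 155.6]
ee_rot: [-0.107, 0.994, -0.001, 0.003]
contact_force: [0.2, -0.4, -0.1]
gripper_width: 49.5
grasp_force: 16.4
```

Run:
```python
from h import *
from bench import *
to(488,47,150,2.3)
for n in("top","side"):
    d=get_image(n); np.savez(f"{n}3.npz",**d); cv2.imwrite(f"pics/{n}3.png",d["img"][:,:,::-1])
    im=d["img"].astype(int);w=cloud(d);r,g,b=im[...,0],im[...,1],im[...,2]
    m=(r>110)&(g<60)&(b<60)&(w[...,2]>90)
    ys,xs=np.nonzero(m); print(n,m.sum(),xs.min() if len(xs) else 0,xs.max() if len(xs) else 0, w[m].mean(0).round(1))
cv2.imwrite("pics/c3.png",np.hstack([cv2.resize(cv2.imread(f"pics/{n}3.png")[y:y+120,x:x+120],(400,400)) for n,x,y in(("top",250,100),("side",210,70))]))
```

```text
pos [ 539.9 -260.4  155.6] shift [-0.144  3.114  0.05 ] turn [-0.0019  0.0048  0.1657] toolX [-0.977 -0.212 -0.005] toolY [-0.212  0.977 -0.002] w 49.55 gf 16.44 F [ 0.16 -0.41 -0.14] q [-0.18  0.4  -0.17  0.   -1.   -1.18] t 7.25
top 3 305 406 [ 737.7 -437.7  189.7]
side 1043 453 511 [  125.9 -1313.9   130.9]
```

View pics/c3.png

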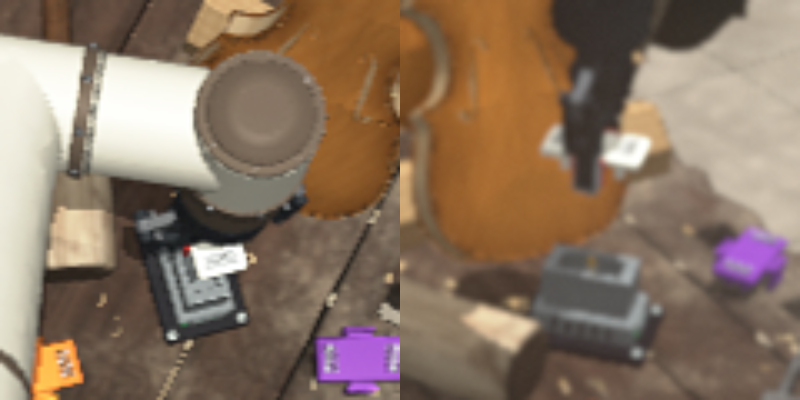

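The left crop, top view, shows the cover off with its label at about (215,262). The right crop, side view, shows it held level between the fingers at (600,150) and the old mouth empty. Now I'll fit the rim outlines to get the old-to-new offset.

```bash
cat > fit.py <<'E'
from h import *
from scipy.optimize import minimize
def fit(f,roi,z,dims,x0,mask):
    d=np.load(f); K,E=d["intrinsics"],d["extrinsics"]; w=cloud(d); a,b,c,e=roi
    M=np.zeros(w.shape[:2],np.uint8); M[c:e,a:b]=mask(w,d["img"].astype(int))[c:e,a:b]
    n,l,st,_=cv2.connectedComponentsWithStats(M); k=1+np.argmax(st[1:,4])
    pts=np.argwhere(l==k)[:,::-1].astype(np.int32)
    H=np.zeros_like(M); cv2.fillConvexPoly(H,cv2.convexHull(pts),1); H=H.astype(float)
    v,u=np.mgrid[c:e,a:b]; S=4; acc=[]
    for i in range(S):
        for j in range(S):
            r=np.stack([(u+(i+.5)/S-.5-K[0,2])/K[0,0],(v+(j+.5)/S-.5-K[1,2])/K[1,1],np.ones(u.shape)],-1)@E[:3,:3].T
            t=(z-E[2,3])/r[...,2]; acc.append((E[:3,3]+r*t[...,None])[...,:2])
    G=np.array(acc); T=H[c:e,a:b]
    def cost(p):
        q=np.deg2rad(p[2]); D=G-p[:2]; lx=D@[np.cos(q),np.sin(q)]; ly=D@[-np.sin(q),np.cos(q)]
        sg=lambda x:1/(1+np.exp(-np.clip(x/0.7,-30,30)))
        m=(sg(dims[0]/2-abs(lx))*sg(dims[1]/2-abs(ly))).mean(0)
        return ((m-T)**2).sum()
    r=minimize(cost,x0,method="Nelder-Mead",options=dict(initial_simplex=np.array(x0)+np.array([[0,0,0],[4,0,0],[0,4,0],[0,0,4]])))
    print(f,roi,dims,r.x.round(2),"cost",round(r.fun,1),"of",T.sum()); return r.x
E
python3 - <<'E'
from fit import *
rim=lambda w,i:(w[...,2]>65)&(w[...,2]<78)
cap=lambda w,i:(w[...,2]>66)&(i.min(2)>140)
caps=lambda w,i:(w[...,2]>73)&(w[...,2]<90)
oldT,newT=(288,335,155,208),(183,231,175,228)
fit("top0.npz",oldT,79.5,(80,41),[540,-260,12],cap)
fit("top0.npz",newT,70,(76,39),[488,46,2],rim)
fit("side0.npz",(240,292,136,180),79.5,(80,41),[540,-260,12],caps)
fit("side3.npz",(240,292,132,185),70,(76,39),[540,-260,12],rim)
fit("side0.npz",(190,258,200,265),70,(76,39),[488,46,2],rim)
E
```

```text
top0.npz (288, 335, 155, 208) (80, 41) [ 539.32 -260.66   12.89] cost 20.1 of 403.0
top0.npz (183, 231, 175, 228) (76, 39) [488.12  45.68   3.18] cost 15.6 of 363.0
side0.npz (240, 292, 136, 180) (80, 41) [ 535.54 -253.05   11.17] cost 99.3 of 354.0
side3.npz (240, 292, 132, 185) (76, 39) [ 537.35 -255.75   15.62] cost 50.4 of 280.0
side0.npz (190, 258, 200, 265) (76, 39) [486.03  50.35   2.36] cost 62.7 of 476.0
```

Call:
{"op": "jog_arm", "data": {
  "plan": [
    [49.4,[-0.02,0.3,0],[0,0,0.04]],
    [49.4,[-0.04,0.65,0],[0,0,0.08]],
    [49.4,[-0.05,1,0],[0,0,0.12]],
    [49.4,[-0.05,1,0],[0,0,0.16]]
  ]
}}

```text
clock: 7.85
position: [521.2, -159.2, 152.0]
ee_rot: [-0.024, 1.0, 0.0, -0.001]
contact_force: [0.6, 0.6, -0.1]
gripper_width: 49.7
grasp_force: 16.5
```

```bash
python3 -c "
from h import *
to(487.5,46.3,150,2.5)"
```

```text
pos [ 521.2 -159.2  152. ] shift [0.24  2.069 0.022] turn [ 0.0007 -0.0024  0.0034] toolX [-0.999 -0.047  0.002] toolY [-0.047  0.999  0.001] w 49.67 gf 16.53 F [ 0.6   0.56 -0.06] q [ 0.    0.32 -0.3  -0.   -0.95 -1.52] t 7.85
```

Call:
{"op": "jog_arm", "data": {
  "plan": [
    [49.4,[0.04,0.35,0],[0,0,0]],
    [49.4,[0.08,0.7,0],[0,0,0]],
    [49.4,[0.12,1,0],[0,0,0]],
    [49.4,[0.12,1,0],[0,0,0]]
  ]
}}

```text
clock: 8.35
position: [504.9, -60.5, 152.2]
ee_rot: [-0.024, 1.0, 0.0, -0.001]
contact_force: [0.3, -0.3, -0.8]
gripper_width: 49.7
grasp_force: 16.6
```

Call:
{"op": "jog_arm", "data": {
  "plan": [
    [49.4,[0.04,0.35,0],[0,0,0]],
    [49.4,[0.08,0.7,0],[0,0,0]],
    [49.4,[0.12,1,0],[0,0,0]],
    [49.4,[0.12,1,0],[0,0,0]],
    [49.4,[0.12,1,0],[0,0,0]]
  ]
}}

```text
clock: 8.98
position: [489.1, 36.7, 152.5]
ee_rot: [-0.023, 1.0, -0.0, -0.0]
contact_force: [-0.3, -0.2, -0.2]
gripper_width: 50.0
grasp_force: 16.6
```

Run:
```python
from h import *
from bench import *
to(487.5,46.3,110,2.5)
for n in("top","side"):
    d=get_image(n); np.savez(f"{n}4.npz",**d); cv2.imwrite(f"pics/{n}4.png",d["img"][:,:,::-1])
cv2.imwrite("pics/c4.png",np.hstack([cv2.resize(cv2.imread(f"pics/{n}4.png")[y:y+120,x:x+120],(400,400)) for n,x,y in(("top",150,130),("side",160,140))]))
```

```text
pos [489.1  36.7 152.5] shift [0.012 0.097 0.425] turn [-0.0004 -0.0009  0.0016] toolX [-0.999 -0.045  0.001] toolY [-0.045  0.999 -0.   ] w 50.02 gf 16.61 F [-0.31 -0.23 -0.2 ] q [ 0.41  0.24 -0.43  0.   -0.91 -1.93] t 8.975
```

View pics/c4.png

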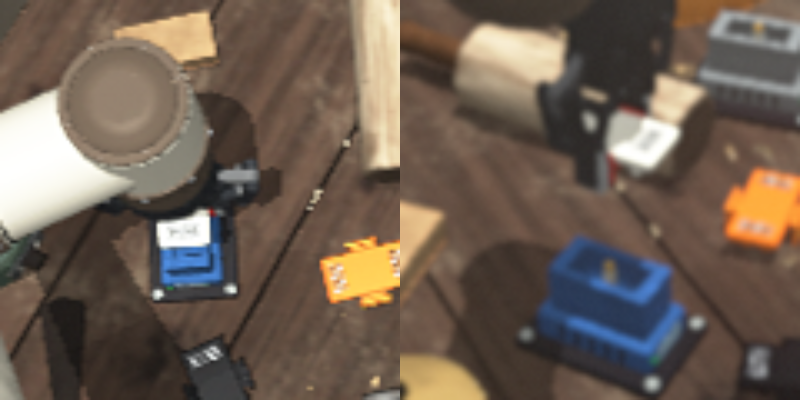

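The cover is held level short of the blue mouth, which is open with its pin at (610,268) in the right crop. I'll move over it and descend.

Call:
{"op": "jog_arm", "data": {
  "plan": [
    [49.4,[0.01,0.1,0.2],[0,0,0]],
    [49.4,[0.01,0.1,0.5],[0,0,0]],
    [49.4,[0.01,0.1,0.75],[0,0,0]],
    [49.4,[0.01,0.1,0.75],[0,0,0]],
    [49.4,[0.01,0.1,0.75],[0,0,0]]
  ]
}}

```text
clock: 9.7
position: [488.6, 47.1, 78.7]
ee_rot: [-0.023, 1.0, 0.0, 0.001]
contact_force: [0.3, 0.7, -0.2]
gripper_width: 49.8
grasp_force: 16.6
```

Run:
```python
from h import *
from bench import *
to(487.5,46.3,46.5,2.5)
d=get_image("side"); cv2.imwrite("pics/c5.png",cv2.resize(d["img"][170:270,170:290,::-1],(720,600),interpolation=cv2.INTER_CUBIC))
```

```text
pos [488.6  47.1  78.7] shift [ 0.012 -0.008  0.322] turn [0.0001 0.0013 0.0017] toolX [-0.999 -0.045 -0.001] toolY [-0.045  0.999  0.   ] w 49.79 gf 16.65 F [ 0.27  0.67 -0.16] q [ 0.43  0.34 -0.52  0.   -0.72 -1.95] t 9.7
```

View pics/c5.png

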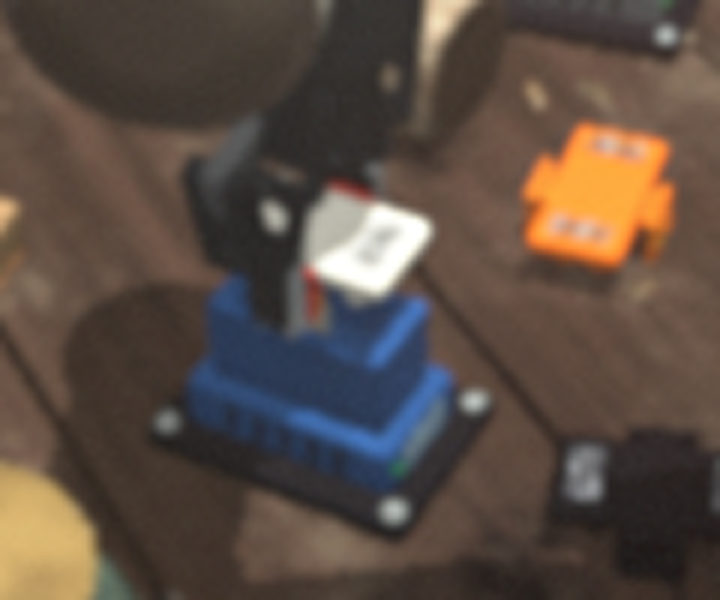

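The cover's posts hang just over the blue mouth, roughly centred at (350,300). I'll correct by about a millimetre and lower slowly.

Call:
{"op": "jog_arm", "data": {
  "plan": [
    [49.4,[0.01,-0.008,0.05],[0,0,0]],
    [49.4,[0.01,-0.008,0.1],[0,0,0]],
    [49.4,[0.01,-0.008,0.13],[0,0,0]],
    [49.4,[0.01,-0.008,0.13],[0,0,0]]
  ]
}}

```text
clock: 10.25
position: [486.6, 46.5, 64.6]
ee_rot: [-0.023, 1.0, -0.0, -0.0]
contact_force: [1.0, -0.3, -1.1]
gripper_width: 49.8
grasp_force: 16.6
```

Run:
```python
from h import *
to(487.5,46.3,46.5,2.5)
```

```text
pos [486.6  46.5  64.6] shift [-0.009 -0.003  0.181] turn [-0.0003 -0.0006  0.0023] toolX [-0.999 -0.046  0.001] toolY [-0.046  0.999 -0.   ] w 49.75 gf 16.63 F [ 0.98 -0.25 -1.15] q [ 0.43  0.36 -0.53 -0.   -0.68 -1.95] t 10.25
```

Call:
{"op": "jog_arm", "data": {
  "plan": [
    [49.4,[-0.008,-0.002,0.01],[0,0,0]],
    [49.4,[-0.008,-0.002,0.025],[0,0,0]],
    [49.4,[-0.008,-0.002,0.04],[0,0,0]],
    [49.4,[-0.008,-0.002,0.04],[0,0,0]]
  ]
}}

```text
clock: 10.75
position: [487.6, 46.4, 60.8]
ee_rot: [-0.023, 1.0, 0.0, -0.0]
contact_force: [-0.2, 0.3, -0.9]
gripper_width: 49.8
grasp_force: 16.7
```

Call:
{"op": "jog_arm", "data": {
  "plan": [
    [49.4,[0,0,0.015],[0,0,0]],
    [49.4,[0,0,0.03],[0,0,0]],
    [49.4,[0,0,0.03],[0,0,0]]
  ]
}}

```text
clock: 11.12
position: [487.8, 46.6, 57.8]
ee_rot: [-0.023, 1.0, 0.0, 0.0]
contact_force: [-0.1, 1.1, -1.9]
gripper_width: 49.4
grasp_force: 16.5
```

Call:
{"op": "jog_arm", "data": {
  "plan": [
    [49.4,[0,0,0.015],[0,0,0]],
    [49.4,[0,0,0.03],[0,0,0]],
    [49.4,[0,0,0.045],[0,0,0]],
    [49.4,[0,0,0.045],[0,0,0]]
  ]
}}

```text
clock: 11.62
position: [487.9, 46.7, 53.3]
ee_rot: [-0.023, 1.0, 0.0, 0.0]
contact_force: [0.6, 3.0, -1.6]
gripper_width: 49.6
grasp_force: 16.4
```

Call:
{"op": "jog_arm", "data": {
  "plan": [
    [49.4,[0.0,0.005,0.01],[0,0,0]],
    [49.4,[0.0,0.005,0.025],[0,0,0]],
    [49.4,[0,0.005,0.035],[0,0,0]],
    [49.4,[0,0.005,0.035],[0,0,0]]
  ]
}}

```text
clock: 12.12
position: [487.4, 46.8, 50.0]
ee_rot: [-0.023, 1.0, -0.0, -0.0]
contact_force: [-0.8, 0.6, 2.1]
gripper_width: 49.6
grasp_force: 16.7
```

Call:
{"op": "jog_arm", "data": {
  "plan": [
    [49.4,[0,0,0.01],[0,0,0]],
    [49.4,[0,0,0.02],[0,0,0]],
    [49.4,[0,0,0.028],[0,0,0]],
    [49.4,[0,0,0.028],[0,0,0]]
  ]
}}

```text
clock: 12.62
position: [487.4, 46.8, 47.1]
ee_rot: [-0.023, 1.0, -0.0, -0.0]
contact_force: [-1.7, 0.1, 4.6]
gripper_width: 49.8
grasp_force: 16.8
```

Call:
{"op": "jog_arm", "data": {
  "plan": [
    [49.4,[0,0,0.005],[0,0,0]],
    [49.4,[0,0,0.008],[0,0,0]],
    [49.4,[0,0,0.008],[0,0,0]]
  ]
}}

```text
clock: 13.0
position: [487.5, 46.8, 46.5]
ee_rot: [-0.023, 1.0, -0.0, -0.0]
contact_force: [-1.6, 0.3, 5.3]
gripper_width: 49.5
grasp_force: 16.9
```

Call:
{"op": "jog_arm", "data": {
  "plan": [
    [49.4,[0,0,0.003],[0,0,0]],
    [49.4,[0,0,0.005],[0,0,0]],
    [49.4,[0,0,0.005],[0,0,0]]
  ]
}}

```text
clock: 13.38
position: [487.5, 46.8, 46.4]
ee_rot: [-0.023, 1.0, -0.0, -0.0]
contact_force: [-3.9, 0.2, 8.4]
gripper_width: 49.9
grasp_force: 17.1
```

Call:
{"op": "jog_arm", "data": {
  "plan": [
    [49.4,[0.0,0,0.003],[0,0,0]],
    [49.4,[0.0,0,0.003],[0,0,0]]
  ]
}}

```text
clock: 13.62
position: [487.5, 46.8, 46.4]
ee_rot: [-0.023, 1.0, -0.0, 0.0]
contact_force: [-3.9, 0.1, 10.9]
gripper_width: 49.5
grasp_force: 17.2
```

Call:
{"op": "jog_arm", "data": {
  "plan": [
    [50.5,[0,0,0.002],[0,0,0]],
    [51.5,[0,0,0.004],[0,0,0]],
    [52.5,[0,0,0.006],[0,0,0]],
    [53.5,[0,0,0.008],[0,0,0]],
    [53.5,[0,0,0.008],[0,0,0]]
  ]
}}

```text
clock: 14.25
position: [487.8, 46.8, 45.1]
ee_rot: [-0.023, 1.0, -0.0, 0.0]
contact_force: [-1.7, 0.2, 6.7]
gripper_width: 53.4
grasp_force: 5.8
```

Call:
{"op": "jog_arm", "data": {
  "plan": [
    [54.5,[0,0,0.002],[0,0,0]],
    [55.5,[0,0,0.004],[0,0,0]],
    [56.5,[0,0,0.006],[0,0,0]],
    [57.5,[0,0,0.006],[0,0,0]],
    [58.5,[0,0,0.006],[0,0,0]],
    [60,[0,0,0],[0,0,0]],
    [68,[0,0,0],[0,0,0]],
    [68,[0,0,0],[0,0,0]]
  ]
}}

```text
clock: 15.25
position: [487.5, 46.9, 44.6]
ee_rot: [-0.023, 1.0, -0.0, -0.0]
contact_force: [0.9, -0.3, -0.8]
gripper_width: 67.8
grasp_force: 0.0
```

Released. Now I'll rise straight up and swing clear to check.

Call:
{"op": "jog_arm", "data": {
  "plan": [
    [68,[0,0,-0.2],[0,0,0]],
    [68,[0,0,-0.5],[0,0,0]],
    [68,[0,0,-1],[0,0,0]],
    [68,[0,-0.3,-1],[0,0,0]],
    [68,[0,-0.7,-1],[0,0,0]],
    [68,[0,-1,-1],[0,0,0]],
    [68,[0,-1,-1],[0,0,0]]
  ]
}}

```text
clock: 16.12
position: [491.8, -54.4, 144.6]
ee_rot: [-0.021, 1.0, 0.0, -0.0]
contact_force: [-1.5, 0.9, 0.3]
gripper_width: 67.9
grasp_force: 0.0
```

Call:
{"op": "jog_arm", "data": {
  "plan": [
    [68,[0,-0.5,0],[0,0,0]],
    [68,[0,-1,0],[0,0,0]],
    [68,[0,-1,0],[0,0,0]]
  ]
}}

```text
clock: 16.5
position: [496.7, -154.6, 144.4]
ee_rot: [-0.021, 1.0, -0.0, -0.0]
contact_force: [0.2, -0.1, -0.6]
gripper_width: 67.9
grasp_force: 0.0
```

Run:
```python
from fit import *
from bench import *
to(487.5,46.3,46.5,2.5)
for n in("top","side"):
    d=get_image(n); np.savez(f"{n}6.npz",**d); cv2.imwrite(f"pics/{n}6.png",d["img"][:,:,::-1])
cap=lambda w,i:(w[...,2]>66)&(i.min(2)>140)
fit("top6.npz",(183,231,170,228),79.5,(80,41),[488,46,2],cap)
d=np.load("top6.npz"); w=cloud(d); i=d["img"]; roi=(slice(170,228),slice(183,231))
m=((w[...,2]>66)&(i.min(2)>140))[roi]; P=w[roi][m]; P=P[~np.isnan(P[:,2])]
A=np.c_[P[:,:2]-P[:,:2].mean(0),np.ones(len(P))]; print("plane",np.linalg.lstsq(A,P[:,2],rcond=None)[0].round(4),len(P))
r=(i[...,0]>110)&(i[...,1]<70)&(i[...,2]<70); r=r[roi]&(w[roi][...,2]>50); print("red rect",rect(w[roi][r]))
cv2.imwrite("pics/c6.png",np.hstack([cv2.resize(cv2.imread(f"pics/{n}6.png")[y:y+100,x:x+100],(400,400),interpolation=cv2.INTER_CUBIC) for n,x,y in(("top",157,150),("side",175,180))]))
```

```text
pos [ 496.7 -154.6  144.4] shift [0.007 2.011 0.979] turn [-0.     -0.0004 -0.0013] toolX [-0.999 -0.042  0.   ] toolY [-0.042  0.999 -0.   ] w 67.93 gf 0.0 F [ 0.24 -0.08 -0.61] q [ 0.01  0.29 -0.37  0.   -0.91 -1.54] t 16.5
top6.npz (183, 231, 170, 228) (80, 41) [424.53  56.94  91.4 ] cost 1895.9 of 2312.0
plane [-9.406000e-01  1.039000e-01  5.604185e+02] 2123
red rect (array([0., 0.]), array([0., 0.]), 0.0)
```

View pics/c6.png

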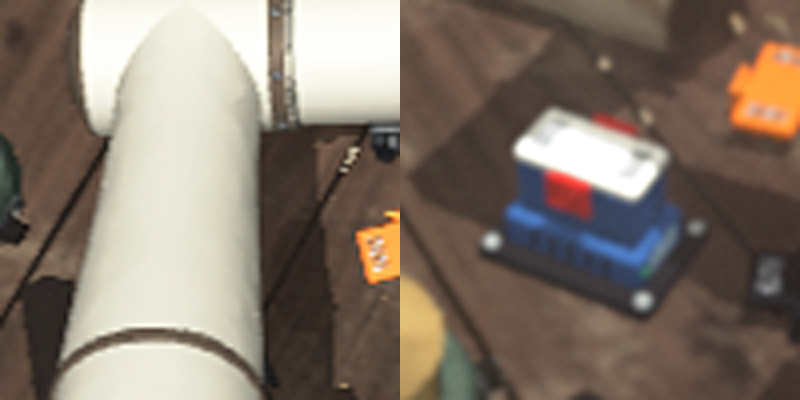

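The side crop shows the cover square on the blue sender, with both red tabs out at (568,195) and (615,125). The arm blocks the top view. I'll check the cap's height and tilt from the side depth against the cover as first latched, then hand in.

Run:
```python
from h import *
for f,(a,b,c,e) in (("side0.npz",(240,292,136,180)),("side6.npz",(200,245,203,235))):
    d=np.load(f);w=cloud(d)[c:e,a:b];i=d["img"][c:e,a:b]
    P=w[(i.min(2)>150)&(w[...,2]>73)&(w[...,2]<90)];P=P[np.linalg.norm(P[:,:2]-np.median(P[:,:2],0),axis=1)<38]
    A=np.c_[P[:,:2]-P[:,:2].mean(0),np.ones(len(P))];print(f,np.linalg.lstsq(A,P[:,2],rcond=None)[0].round(3),len(P),rect(P),np.median(P[:,2]))
```

```text
side0.npz [-1.0000e-02 -4.0000e-03  7.9242e+01] 247 (array([ 538.3, -262.3]), array([74.6, 53.2]), 12.9) 79.3514968491138
side6.npz [ 1.0000e-03 -2.4000e-02  7.9306e+01] 410 (array([485.2,  46.1]), array([74.4, 47.9]), 6.6) 79.4310064163655
```

Same height as when it was latched on the old sender, and level within 0.024 rad. Handing in.

```bash
python3 -c "
from bench import *
print(job_done())"
```

```text
the job is handed in; nothing more can be done
None
```

The job is handed in: the white cover is off the old grey sender and pressed onto the blue one, with both tabs out and the gripper clear; tab forces read at most 17.2 N, and the final side view showed it square and level at latched height.

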